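# File the full slide box

### The arm

A 6-joint arm with a two-finger parallel gripper is mounted at the origin on a cart in front of the work surface, level with it; the furniture and walls round the work are solid. World frame = base frame: x ahead of the robot, y to its left, z up, the work surface at z = 0. Lengths are in m, angles in rad, forces in N, time in s.
With the tool pointing down it reaches from about 0.325 to 0.775 m from the base axis. Payload 5.5 kg.
Tool frame: the origin (TCP) lies between the finger pads; the fingertips stand 8 mm ahead of it and the grasp point (between the pads) lies 11 mm behind it (tcp_to_tips is the distance from the TCP to the fingertips, in m); z points along the fingers, y is the line along which they close (so a half turn about z gives the same grasp; the last joint's range is limited). The gripper opens to 88 mm and grips with 3 to 60 N. Pads are 20 mm wide; open, the fingers measure 115 mm over their backs; the gripper's body (75 mm by 178 mm) begins 61 mm behind the grasp point.
Start: joints at [1.206, 0.091, 1.231, -0, 1.82, -0.057], TCP at [0.182, 0.572, 0.231] pointing down, gripper open.
Joint ranges: [-2.87, 2.87], [-0.86, 2.18], [0.17, 2.46], [-1.51, 4.65], [0.06, 2.69], [-2.65, 2.65]. Speed limits (rad/s): [2.57, 2.57, 3.01, 3.14, 3.14, 3.14].

### API

Orientations are given as a unit quaternion [w, x, y, z].
In Python, from bench import * gives the robot as it stands. Calls block until the motion is done:
- move_to(position, orientation): joint-space move of the TCP to a pose.
- move_l(position, speed=0.15, orientation=None): straight line of the TCP; orientation=None keeps the orientation; speed is the mean speed in m/s.
- movej(angles): joint-space move.
- gripper_open() and close(): open the fingers fully, or close them until they stop; the grip force is fixed at half the most.
- hold(seconds).
- inverse_kinematics(position, orientation): joint angles nearest the present ones, or None.
- state(): the state.
- get_image(name): name is "scene" or "top"; returns a dict with "frame" (420x560x3 uint8, blue, green, red), "depth" (420x560 float32, m along the optical axis (not along the pixel's ray), 0 where there is no reading), "camera_matrix" (3x3 intrinsics, pixels), "view" (4x4, takes a point from world to camera coordinates). Camera axes: x right, y up, looking along -z (the intrinsics and any distortion apply to the point x, -y, -z); pixel columns grow to the right and rows downward; lengths in m; the calibration is good to about 2 mm. A picture is of the moment at which its call begins.
A pose or a line that the arm cannot do raises IKError and nothing moves.
- job_done(): hands the job in; it is judged then, once.
The state is a dict: "time": time; "joint_pos": joint angles; "dq": joint speeds; "joint_torque": joint torques, N m; "ee_pos": TCP position; "ee_rot": TCP orientation; "ft_force": force on the tool from outside, world axes, zero at the start; "moment": the same for the moment, N m; "finger_gap": finger opening in m; "finger_force": force on a finger pad.
Only numpy, scipy, OpenCV 4.12 (cv2) and the standard library are available. Lean on these libraries where they do the work, as an engineer would, in place of code of your own. Each camera call takes 0.05 s, during which the arm holds its last target. There are 200 camera calls.

### The job

Three identical closed slide boxes stand part-way out of the filing rack; one is full of glass slides and clearly heavier than the other two, which are empty. Nudge them lightly to feel which is the full one and slide that box gently all the way home against the back stop of its own lane. Leave the two empty boxes standing clearly out in their lanes, at least 30 mm short of home, ready to be taken for filling.

Things in the scene. Friction and masses are not known exactly. Their poses are not given: they have to be found in the camera images.
- rack: fixed grey metal rack, 3 lanes side by side. Origin on the worktop under its middle; +x from open front to back stop (boxes go home along +x), +y to the left lane. Base 3 mm thick, x -130 to +128 mm, 328 mm wide. Lanes at y +108, 0, -108 mm, 104 mm wide; dividers from x -73 mm to the back, 17 mm high (outer 24). Stop faces at x +120 mm; back wall 34 mm high. Box home: its origin at x +38 mm
- box_left: dark blue closed slide box in the left lane, 165 long, 95 wide, 37 mm high, lengthwise on the base plate. Origin: centre of underside. Its y axis is its length, pointing out of the rack: the end to push is 82 mm along +y. 4 mm latch on its -x side. Starts 50 to 80 mm short of home. Empty about 0.3 kg, full about 0.85 kg; which is full changes and cannot be seen
- box_middle: the same kind of box, in the middle lane (rack y = 0)
- box_right: the same kind of box, in the right lane (rack y = -108 mm)
- counter: white round tally counter, 46 x 52 x 36 mm, standing loose on the worktop to the right of the rack; origin at the centre of its underside; bystander
- dish: flat petri dish with a salmon-coloured medium, 90 mm across, 11 mm high, lying loose to the right of the rack; origin at the centre of its underside; bystander

How it is judged:
At the end, for the whole second after the job is handed in: The full box (resting on the rack with over 5.5 N) is home, within 4 mm of its back stop; the two empty ones (under 5 N) are each at least 25 mm short of home; every box is flat, still and within 8 mm of its lane's middle line (y of box_left in the frame of rack between 0.1 and 0.116 m and angle between each of box_left, box_middle, box_right's own z axis and vertical below 0.05 rad and linear speed of each of box_left, box_middle, box_right below 0.01 m/s and y of box_middle in the frame of rack between -0.008 and 0.008 m and y of box_right in the frame of rack between -0.116 and -0.1 m and ((x of box_left in the frame of rack above 0.0335 m and contact force between box_left and rack above 5.5 N and x of each of box_middle, box_right in the frame of rack below 0.0125 m and contact force between each of box_middle, box_right and rack below 5 N) or (x of box_middle in the frame of rack above 0.0335 m and contact force between box_middle and rack above 5.5 N and x of each of box_left, box_right in the frame of rack below 0.0125 m and contact force between each of box_left, box_right and rack below 5 N) or (x of box_right in the frame of rack above 0.0335 m and contact force between box_right and rack above 5.5 N and x of each of box_left, box_middle in the frame of rack below 0.0125 m and contact force between each of box_left, box_middle and rack below 5 N))); the robot touches nothing.
It fails at once if a box is pushed or pressed with more than 45 N (contact force between any of box_left, box_middle, box_right and the fingers above 45 N).
It fails at once if a box is tipped by more than about 15 degrees (angle between any of box_left, box_middle, box_right's own z axis and vertical above 0.26 rad).
It fails at once if the counter or the petri dish is shifted by more than 25 mm (distance of any of counter, dish from where it was at the start of the episode above 0.025 m).
It also fails if it takes over 67 s, if anything falls off the work surface, if the arm or the gripper's body presses on something with over 40 N, if the wrist force passes 120 N, or if a joint passes its speed limit or range.

## Working session

There is one attempt and no reset: what is moved stays moved. The work goes in short steps, each a Python script; the robot and the scene stay as the last script left them, time stands still between calls to the robot, and variables do not carry over. Pictures are saved under pics/ and viewed, at most 10 in all, crops included, and the job is handed in when it is done.

```bash
ls; mkdir -p pics; python3 - <<'E'
from bench import *
import cv2,numpy as np,pickle
d={}
for n in("scene","top"):
    g=get_image(n);d[n]=g;cv2.imwrite(f"pics/{n}0.png",g["frame"]);print(n,g["camera_matrix"],g["view"])
pickle.dump(d,open("im0.pkl","wb"))
s=state();print(s["time"],s["ee_pos"],s["ee_rot"],s["ft_force"])
E
```

```text
pics
scene [[461.71686213   0.         280.93497645]
 [  0.         461.71686213 206.31456272]
 [  0.           0.           1.        ]] [[ 0.67783362 -0.73520354 -0.00416496 -0.6188282 ]
 [ 0.32407503  0.29369207  0.8992888  -0.09495923]
 [-0.65993709 -0.61091794  0.43733547 -0.83919072]
 [ 0.          0.          0.          1.        ]]
top [[462.37663232   0.         284.44754169]
 [  0.         462.37663232 207.2520744 ]
 [  0.           0.           1.        ]] [[ 0.06961611 -0.99756428  0.00437195 -0.39877588]
 [ 0.97648567  0.06904017  0.20422826 -0.45915517]
 [-0.20403266 -0.00994843  0.97891353 -0.77930983]
 [ 0.          0.          0.          1.        ]]
0.1 [0.18170342 0.57158286 0.22963189] [-1.74243926e-04  1.53293092e-01  9.88180392e-01 -8.42686463e-04] [-0.06780555 -0.74679836 -0.03490488]
```

View pics/scene0.png

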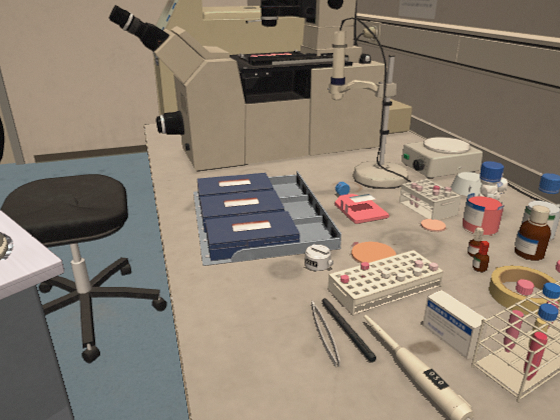

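View pics/top0.png

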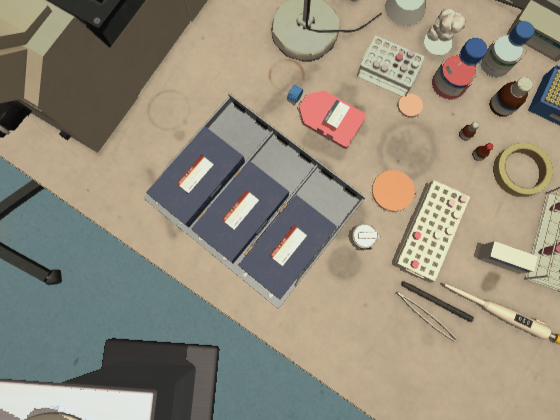

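The top view shows the rack with its open front lower left (147,195)–(280,305) and its back wall upper right (230,97)–(362,197). It holds three blue boxes, labels near (197,175), (240,210) and (289,246). The counter is at (364,236) and the dish at (394,190), both to the right.

```bash
cat > vis.py <<'E'
import numpy as np,cv2
def cloud(g):
    K,V=g["camera_matrix"],g["view"];d=g["depth"];v,u=np.indices(d.shape)
    P=np.stack([(u-K[0,2])/K[0,0]*d,-(v-K[1,2])/K[1,1]*d,-d],-1)
    return (P-V[:3,3])@V[:3,:3]
def ray(g,uv,z):
    K,V=g["camera_matrix"],g["view"];R=V[:3,:3];c=-R.T@V[:3,3]
    uv=np.asarray(uv,float).reshape(-1,2)
    r=np.c_[(uv[:,0]-K[0,2])/K[0,0],-(uv[:,1]-K[1,2])/K[1,1],-np.ones(len(uv))]@R
    return c+r*((z-c[2])/r[:,2])[:,None]
def boxmask(g):
    h=cv2.cvtColor(g["frame"],cv2.COLOR_BGR2HSV);b=g["frame"].astype(int)
    return ((b[...,0]-b[...,2]>12)&(h[...,2]<120)&(h[...,2]>25))
E
python3 - <<'E'
import pickle,numpy as np,cv2
from vis import *
d=pickle.load(open("im0.pkl","rb"))
for n in d:
    g=d[n];P=cloud(g);z=P[...,2];m=boxmask(g)&(z>.03)&(z<.05)&(P[...,0]>.2)&(P[...,0]<.8)
    m8=cv2.morphologyEx(m.astype(np.uint8),cv2.MORPH_OPEN,np.ones((3,3)))
    print(n,m8.sum(),np.median(z[m8>0]), "depth0",(g["depth"]==0).mean())
    k,lab,st,ce=cv2.connectedComponentsWithStats(m8)
    for i in range(1,k):
        if st[i,4]<300: continue
        Q=P[lab==i];r=cv2.minAreaRect((Q[:,:2]*1000).astype(np.float32));print(st[i],r,np.median(Q[:,2]),Q[:,2].std())
    s=(z>.0)&(z<.05)&(P[...,0]>.2)&(P[...,0]<.8)
    vis=g["frame"].copy();vis[m8>0]=(0,255,255)
    hz=cv2.applyColorMap(np.clip(z*1000*5,0,255).astype(np.uint8),cv2.COLORMAP_JET)
    if n=="top": cv2.imwrite("pics/h.png",np.hstack([cv2.resize(vis[80:320,130:420],None,fx=1.37,fy=2),cv2.resize(hz[80:320,130:420],None,fx=1.37,fy=2)]))
E
```

```text
scene 4339 0.03694084156960289 depth0 0.003860544217687075
[ 198  173  100   71 4087] ((478.02606201171875, -289.00054931640625), (314.3144226074219, 164.24705505371094), 56.55785369873047) 0.03688196466503559 0.0013507554230824015
top 10857 0.03981013146504895 depth0 0.004107142857142857
[ 148  128   94   95 3376] ((539.0139770507812, -197.2502899169922), (93.4957504272461, 163.219970703125), 55.43434524536133) 0.03992722549469237 0.0014169215696857498
[ 193  162   94   98 3579] ((477.8192138671875, -285.6390075683594), (93.65010833740234, 162.57102966308594), 55.387123107910156) 0.03977587314094013 0.0014296551694091132
[ 240  196   95  102 3765] ((419.6434631347656, -376.21722412109375), (93.02455139160156, 163.15603637695312), 55.315067291259766) 0.03974388764747822 0.0013736657617502688
```

View pics/h.png

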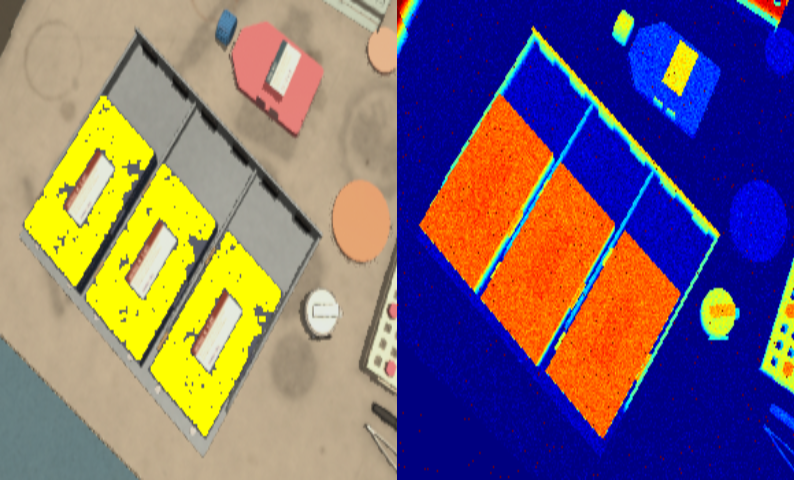

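The mask covers the three box tops, measured at 93x163 mm and z≈40 mm, which matches 37+3. The height map shows the back wall and dividers clearly.

```bash
python3 - <<'E'
import pickle,numpy as np
from vis import *
d=pickle.load(open("im0.pkl","rb"))
B=np.array([[539.0,-197.25],[477.8,-285.6],[419.6,-376.2]])
for n in ("top","scene"):
    P=cloud(d[n])*1000
    for deg in (-34.6,):
        a=np.radians(deg);ex=np.array([np.cos(a),np.sin(a)]);ey=np.array([-ex[1],ex[0]])
        X=P[...,:2]@ex;Y=P[...,:2]@ey;Z=P[...,2]
        if n=="top": print("boxes x,y",np.c_[B@ex,B@ey].round(1))
        b0=B[1]@ex;y0=B[1]@ey
        near=(abs(Y-y0)<170)&(X>b0+100)&(X<b0+230)
        w=near&(Z>26)&(Z<38)
        # wall line fit
        pf=np.polyfit(Y[w]-y0,X[w],1);print(n,"wall",w.sum(),np.percentile(X[w],[2,10,50,90,98]).round(1),"slope deg",np.degrees(pf[0]),"Y ext",np.percentile(Y[w]-y0,[0.5,99.5]).round(1),"z",np.percentile(Z[w],95))
        m=(X>b0+60)&(X<b0+150)&(Z>8)&(Z<28)&(abs(Y-y0)<185)
        h,e=np.histogram(Y[m]-y0,bins=np.arange(-180,181,4));print([(int(e[i]),int(h[i])) for i in range(len(h)) if h[i]>15])
        for lo,hi in((-180,-150),(-70,-40),(40,70),(150,180)):
            k=m&(Y-y0>lo)&(Y-y0<hi)
            if k.sum()>20: print(lo,np.percentile(Y[k]-y0,[5,50,95]).round(1),np.percentile(Z[k],90).round(1),"slope deg",np.degrees(np.polyfit(X[k],Y[k],1)[0]).round(2))
        f=(X<b0-70)&(X>b0-160)&(abs(Y-y0)<120)&(Z>-5)&(Z<8)
        h=[(int(x),round(float(np.median(Z[f&(abs(X-b0-x)<2)])),1)) for x in range(-150,-80,4)];print(h)
E
```

```text
boxes x,y [[555.7 143.7]
 [555.5  36.2]
 [559.  -71.4]]
top wall 584 [711.2 712.9 715.9 718.  719.4] slope deg -0.42903053046404843 Y ext [-161.3  162.6] z 35.69237463294517
[(-164, 87), (-160, 18), (-56, 108), (52, 109), (56, 27), (156, 22), (160, 152)]
-180 [-163.1 -161.3 -159.5] 25.5 slope deg -0.38
-70 [-55.4 -53.6 -47.7] 19.0 slope deg -1.88
40 [52.5 54.4 60.2] 19.2 slope deg -3.12
150 [159.8 161.  163.8] 25.1 slope deg -0.85
[(-150, 0.0), (-146, 0.2), (-142, 0.0), (-138, 0.2), (-134, 0.1), (-130, 0.1), (-126, 0.0), (-122, 0.2), (-118, 0.2), (-114, -0.0), (-110, 0.3), (-106, 0.0), (-102, 0.1), (-98, -0.0), (-94, 1.3), (-90, 3.1), (-86, 3.1), (-82, 3.4)]
scene wall 186 [715.3 715.6 716.3 718.1 718.7] slope deg 0.01269577423595609 Y ext [-165.9  155.7] z 32.03367559787431
[(-168, 193), (-164, 108), (-160, 39), (-156, 22), (-60, 59), (-56, 22), (48, 41), (52, 26), (156, 73), (160, 40)]
-180 [-166.4 -164.1 -155.7] 22.6 slope deg -3.0
-70 [-58.8 -56.3 -54. ] 14.3 slope deg -0.93
40 [48.1 51.5 54.3] 14.5 slope deg -0.6
150 [156.1 159.4 162.9] 20.3 slope deg -0.06
[(-150, -2.8), (-146, -2.7), (-142, -2.9), (-138, -2.8), (-134, -2.8), (-130, -2.8), (-126, -2.7), (-122, -2.8), (-118, -2.6), (-114, -2.7), (-110, -2.9), (-106, -2.9), (-102, -2.8), (-98, -2.8), (-94, -2.1), (-90, 0.2), (-86, 0.3), (-82, 0.6)]
```

```bash
python3 - <<'E'
import pickle,numpy as np
from vis import *
d=pickle.load(open("im0.pkl","rb"))
for n in d:
    P=cloud(d[n]).reshape(-1,3);P=P[(d[n]["depth"]>0).ravel()&(P[:,2]>.1)]
    r=np.hypot(P[:,0],P[:,1]);t=np.degrees(np.arctan2(P[:,1],P[:,0]))
    for lo in range(-60,90,10):
        k=(t>=lo)&(t<lo+10)&(r>.1)
        if k.sum()>5: 
            o=P[k][np.argsort(r[k])[:20]];print(n,lo,k.sum(),np.median(o,0).round(3),np.sort(r[k])[5].round(3))
from bench import *
a=np.radians(-34.6);ex=np.array([np.cos(a),np.sin(a)]);ey=np.array([-ex[1],ex[0]])
q=[0,np.cos(np.radians(72.7)),np.sin(np.radians(72.7)),0]
for Y in(143.7,36.2,-71.4):
    for X,z in((440,.12),(440,.03),(540,.03)):
        p=(X*ex+Y*ey)/1000;print(p.round(3),np.hypot(*p).round(3),z,inverse_kinematics([*p,z],q))
print(inverse_kinematics([.13,.41,.23],[-1.74243926e-04,1.53293092e-01,9.88180392e-01,-8.42686463e-04]))
E
```

```text
scene -60 51 [ 0.519 -0.858  0.11 ] 1.002
scene -50 765 [ 0.754 -0.664  0.122] 1.005
scene -40 4821 [ 1.017 -0.616  0.298] 1.189
scene -30 9282 [ 0.802 -0.3    0.225] 0.856
scene -20 9785 [ 0.79  -0.141  0.255] 0.798
scene -10 15460 [ 0.573 -0.002  0.163] 0.572
scene 0 4183 [0.508 0.088 0.361] 0.515
scene 10 3250 [0.469 0.113 0.377] 0.482
scene 20 2555 [0.901 0.515 0.32 ] 1.038
scene 30 1018 [0.859 0.538 0.152] 1.012
scene 40 564 [1.068 0.907 0.133] 1.393
scene 50 2206 [1.433 2.381 0.24 ] 2.783
scene 60 2744 [1.359 2.429 0.235] 2.782
top -50 1024 [ 0.756 -0.661  0.127] 1.004
top -40 68 [ 0.841 -0.655  0.101] 1.066
top -30 34 [ 0.85  -0.383  0.113] 0.931
top -10 12140 [ 0.577 -0.001  0.16 ] 0.576
top 0 3567 [0.564 0.032 0.261] 0.564
top 10 424 [0.569 0.128 0.104] 0.581
[ 0.444 -0.132] 0.463 0.12 [-3.61734558e-01 -2.79081742e-01  1.77356708e+00 -4.44089210e-16
  1.64710732e+00 -1.32864696e+00]
[ 0.444 -0.132] 0.463 0.03 [-3.61734558e-01 -2.31301480e-01  1.89543839e+00 -4.44089210e-16
  1.47745574e+00 -1.32864696e+00]
[ 0.526 -0.188] 0.559 0.03 [-4.04683302e-01  3.60822326e-02  1.645794
[... 211 characters left out ...]
-5.98884928e-01 -2.95520382e-01  1.94828747e+00 -4.44089210e-16
  1.48882556e+00 -1.56579733e+00]
[ 0.465 -0.277] 0.541 0.03 [-5.99810392e-01 -1.10294147e-02  1.69330968e+00 -4.44089210e-16
  1.45931239e+00 -1.56672280e+00]
[ 0.322 -0.309] 0.446 0.12 [-8.41103546e-01 -3.28780010e-01  1.81344946e+00 -4.44089210e-16
  1.65692320e+00 -1.80801595e+00]
[ 0.322 -0.309] 0.446 0.03 [-8.41103546e-01 -2.82524924e-01  1.93780804e+00 -4.44089210e-16
  1.48630954e+00 -1.80801595e+00]
[ 0.404 -0.365] 0.545 0.03 [-7.97803891e-01 -1.63256719e-03  1.68395356e+00 -4.44089210e-16
  1.45927166e+00 -1.76471630e+00]
[ 1.18465847e+00 -3.66704283e-01  1.64844982e+00 -5.09030321e-05
  1.86156745e+00 -7.83525021e-02]
```

```bash
cat > rob.py <<'E'
from bench import *
import numpy as np
a=np.radians(-34.6);ex=np.array([np.cos(a),np.sin(a)]);ey=np.array([-ex[1],ex[0]])
q=[0,np.cos(np.radians(72.7)),np.sin(np.radians(72.7)),0]
LY={"L":143.9,"M":36.3,"R":-71.4}
O=591.5
def pt(x,lane,z):  # x in rack mm
    return [*(((x+O)*ex+LY[lane]*ey)/1000),z]
def rx(): return float(state()["ee_pos"][:2]@ex*1000-O)
def f(n=1):
    F=np.mean([np.asarray(state()["ft_force"]) for _ in range(n)],0);return np.array([F[:2]@ex,F[:2]@ey,F[2]])
def nudge(lane,x0,x1,step=2,speed=.03):
    move_l(pt(x0-4,lane,.12),.2);move_l(pt(x0-4,lane,.022),.12);hold(.2);b=f();out=[]
    for x in np.arange(x0,x1+.1,step):
        move_l(pt(x,lane,.022),speed);out.append((round(rx(),1),*(f()-b).round(2)))
    return out
E
python3 - <<'E'
from rob import *
j=list(inverse_kinematics([.13,.35,.23],state()["ee_rot"]));j[5]=-1.57;movej(j);close()
j=list(j);j[0]=-.84;movej(j)
move_to(pt(-150,"R",.12),q)
print(state()["time"],rx(),f(),state()["finger_gap"])
for r in nudge("R",-136,-112): print(*r)
print(state()["time"])
E
```

```text
5.6083 -150.15582644393965 [-0.12494812 -0.38436178 -0.46248701] 0.00044385795419256933
-135.8 0.28 0.56 -0.7
-133.9 -0.18 -0.14 0.22
-131.9 -0.24 -0.02 -0.3
-129.9 0.0 -0.21 0.37
-127.9 -0.23 -0.1 0.33
-126.1 -1.34 0.6 0.92
-125.2 -8.08 -0.46 3.71
-123.3 -7.36 -0.07 4.28
-121.3 -7.3 0.07 4.74
-119.4 -8.02 -0.18 4.18
-117.4 -7.82 -0.79 4.27
-115.4 -7.6 -0.07 5.11
-113.4 -7.53 -0.2 4.11
10.3083
```

```bash
python3 - <<'E'
from rob import *
move_l(pt(-122,"R",.022),.1);move_l(pt(-136,"R",.1),.2)
for l in "ML":
    for r in nudge(l,-132,-118): print(l,*r)
    move_l(pt(-130,l,.022),.1);move_l(pt(-136,l,.1),.2)
print(state()["time"])
E
```

```text
M -131.8 -0.3 0.13 0.34
M -129.9 -0.21 -0.57 -0.49
M -128.1 -1.21 -0.43 -0.3
M -126.0 -1.64 -1.08 0.74
M -123.8 -0.51 0.58 -0.56
M -121.7 -1.74 -1.47 -0.98
M -119.8 -0.91 -1.69 -0.02
M -117.8 -1.21 -0.65 0.01
L -131.8 -0.37 0.41 0.35
L -130.0 -0.96 0.59 -0.2
L -128.1 -2.29 0.33 1.07
L -125.9 -1.34 0.1 -0.56
L -123.8 -0.96 0.19 -0.78
L -121.7 -0.39 0.87 -0.39
L -119.8 -1.53 0.99 -0.03
L -117.8 -0.89 0.68 -0.47
20.525
```

The right box resists with about 7.6 N, against about 1.2 N for the other two, so the right one is full. I'll push it home and watch the force.

```bash
python3 - <<'E'
from rob import *
import cv2,pickle
out=nudge("R",-118,-66,4,.05)
for r in out[::2]: print(*r)
b=np.zeros(3);base=-np.median([r[1] for r in out[3:]]);x=out[-1][0]
for x in np.arange(-65,-49,1):
    move_l(pt(x,"R",.022),.02);F=f();print(round(rx(),1),F.round(1))
    if -F[0]>base+7: break
xe=rx();hold(.3);print(f())
move_l(pt(xe-15,"R",.022),.1);move_l(pt(xe-60,"R",.15),.2)
print(state()["time"])
d={n:get_image(n) for n in("scene","top")};pickle.dump(d,open("im1.pkl","wb"));cv2.imwrite("pics/top1.png",d["top"]["frame"]);cv2.imwrite("pics/scene1.png",d["scene"]["frame"])
E
```

```text
-117.7 0.15 0.2 0.37
-110.8 -6.2 -0.73 2.71
-102.8 -5.96 -0.81 2.82
-94.8 -5.99 -0.25 2.64
-86.8 -5.87 0.32 2.63
-78.8 -6.37 -0.47 3.93
-70.8 -6.41 -0.01 3.38
-66.3 [-7.2  0.9  4.5]
-65.4 [-8.4 -0.2  4.6]
-64.4 [-7.9  0.1  5. ]
-63.5 [-8.3 -0.6  5.7]
-62.5 [-8.6  0.   4.1]
-61.5 [-9.2 -0.9  5. ]
-60.5 [-8.1 -0.2  4.5]
-59.5 [-8.   0.   4.1]
-58.5 [-8.1  0.3  5.4]
-57.5 [-8.2 -0.4  4.2]
-56.4 [-8.4  0.5  4.8]
-55.8 [-9.6 -0.3  5. ]
-55.8 [-14.    0.1   9.4]
[-15.26569827  -0.25531752   9.70741099]
31.125
```

View pics/top1.png

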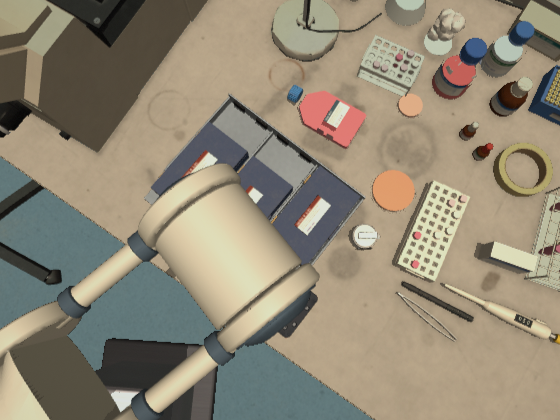

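The right box now reaches the back wall near (335,175). The arm hides the left and middle boxes' front ends, so I'll move it away and measure.

```bash
cat > chk.py <<'E'
from rob import *
from vis import *
def check():
    g=get_image("top");P=cloud(g);z=P[...,2];m=boxmask(g)&(z>.03)&(z<.05)&(P[...,0]>.2)&(P[...,0]<.8)
    m8=cv2.morphologyEx(m.astype(np.uint8),cv2.MORPH_OPEN,np.ones((3,3)))
    k,lab,st,ce=cv2.connectedComponentsWithStats(m8)
    for i in range(1,k):
        if st[i,4]<300: continue
        r=cv2.minAreaRect((P[lab==i][:,:2]*1000).astype(np.float32));c=np.array(r[0])
        Q=P[lab==i]*1000;print("x",c@ex-O,"y",c@ey-36.6,r[1:],"front end",np.percentile(Q[:,:2]@ex-O,[2,98]))
    cv2.imwrite("pics/top2.png",g["frame"])
E
python3 - <<'E'
from chk import *
move_l(pt(-140,"R",.2),.2)
j=list(state()["joint_pos"]);t=list(inverse_kinematics([.13,.35,.23],q) or []);print(len(t))
j2=list(inverse_kinematics([.24,-.25,.23],q));movej(j2);j2[0]=1.18;movej(j2)
print(state()["time"]);check()
E
```

```text
Traceback (most recent call last):
ValueError: The truth value of an array with more than one element is ambiguous. Use a.any() or a.all()
```

```bash
python3 - <<'E'
from chk import *
j2=list(inverse_kinematics([.24,-.25,.23],q));movej(j2);j2[0]=1.18;movej(j2)
print(state()["time"]);check()
E
```

```text
34.3583
x -24.250703852970673 y 107.49227431297302 ((93.44366455078125, 162.75270080566406), 54.92426681518555) front end [-102.4121708    53.90869689]
x -24.071092554248366 y 0.09390705465258975 ((93.47599792480469, 162.873046875), 55.36626052856445) front end [-102.73017908   54.26315085]
x 38.142281077288885 y -108.20323909274717 ((93.04420471191406, 164.60292053222656), 55.22404479980469) front end [-41.1555852  116.55715421]
```

View pics/top2.png

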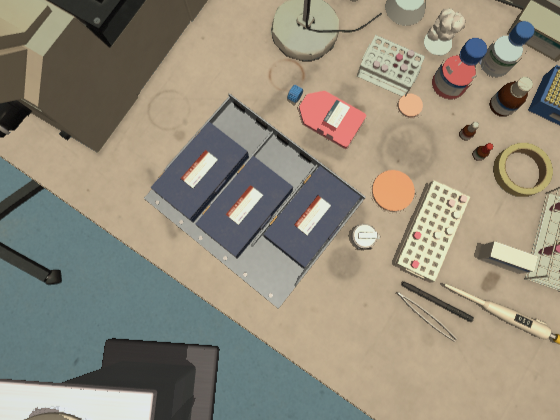

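The right box is home: x is 38.1 mm, y is -108.2 mm, and it touches the wall at (362,198). The other two are about 62 mm short of home and centred in their lanes, and the counter and dish haven't moved.

```bash
python3 -c "
from bench import *
print(job_done())"
```

```text
the job is handed in; nothing more can be done
None
```

The job is handed in: the right box was the full one (about 7.6 N to push, against about 1.2 N for the others) and now sits home against its back stop, with the left and middle boxes about 62 mm short of home; I didn't get a verdict back.

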